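# Next bottle from the gravity rack onto the stirrer

### The arm

A 7-joint arm with a two-finger parallel gripper is mounted at the origin on the work surface. World frame = base frame: x ahead of the robot, y to its left, z up, the work surface at z = 0. Lengths are in m, angles in rad, forces in N, time in s.
With the tool pointing down it reaches from about 0.4 to 0.9 m from the base axis. Payload 5.5 kg.
Tool frame: the origin (TCP) lies between the finger pads; the fingertips stand 19 mm ahead of it and the grasp point (between the pads) is the TCP (r.tips_ahead is the z of the fingertips in the tool frame, in m); z points along the fingers, y is the direction in which the jaws open and shut (so a half turn about z gives the same grasp; the last joint's range is limited). The gripper opens to 92 mm and grips with 3 to 60 N. Pads are 19 mm wide; open, the fingers measure 130 mm over their backs; the gripper's body (75 mm by 190 mm) begins 47 mm behind the grasp point.
Start: joints at [-0.865, 0.501, -0.427, 1.55, 0.221, 1.138, -0.21], TCP at [0.278, 0.587, 0.246] pointing down, gripper open.
Joint ranges: [-2.88, 2.88], [-0.31, 2.03], [-1.54, 1.56], [0.2, 2.42], [-1.41, 4.55], [0.19, 2.02], [-2.57, 2.57]. Speed limits (rad/s): [2.57, 2.57, 3.14, 3.14, 3.14, 3.14, 3.14].

### API

Orientations are given as a rotation vector (axis times angle).
In Python, from workcell import r gives the robot as it stands. The module is installed in compiled form; this text tells all that it offers.
- The arm moves only by the tool jog_arm, never from a script. Its argument "series" is a list of rows, each a list of 6 numbers: the shift along the tool's x, y, z as a fraction of full scale, then the turn, a rotation vector about the tool's x, y, z as a fraction of full scale. A call has exactly 10 rows; each row is the pose to reach, as a shift and turn from the pose measured when the call began, along the tool's axes at that moment; what a row does not reach only later rows make up. Full scale, the value 1, is 0.25 m for a shift and 90 degrees for a turn. A row lasts 1/12 s, in which the tool goes at most 41.7 mm and 7.16 degrees, less where a joint would pass 70% of its speed; a pose out of reach is approached as far as the arm can. A call with a number of a shift or a turn outside -1 to 1 is refused whole. A call with a gripper value outside its range is refused whole. "grip" is the gripper command: -1 is fully open, 1 is shut, values between are in proportion, set as the call begins (left out, the last holds). The fingers move at their own pace and stop on an object; "squeeze" is the grip in N (left out, the last holds). Time passes only in rows, so rows that repeat a pose let the fingers close, or fill a call up. It gives the time, the measured TCP pose, the force and the opening at its end, in the units of the state.
- r.sense(): the state, without advancing time (a new reading comes with each control period).
- r.camera(name): name is "scene" or "side" or "wrist"; returns (picture, depth): 384x512x3 uint8, red, green, blue; 384x512 float32, m along the optical axis (not along the pixel's ray), 0 where there is no reading.
- r.camera_model(name): a dict with "intrinsics" (3x3 intrinsics, pixels), "rvec" (rotation vector, rad) and "tvec" (3), from world to camera coordinates, as OpenCV has them. Camera axes: x right, y down, z forward; pixel columns grow to the right and rows downward; lengths in m; the calibration is good to about 2 mm. A picture is of the moment at which its call begins: read the wrist's pose just before it. camera_model takes no time and is no camera call; for the wrist camera it gives the pose at the moment of the call.
- r.finish_job(): hands the job in, once; it reports no verdict.
The state is a dict: "clock": time; "joint_pos": joint angles; "joint_velocities": joint speeds; "joint_torque": joint torques, N m; "tcp_pos": TCP position; "orientation": TCP orientation; "force": force on the tool from outside, world axes, zero at the start; "wrist_torque": the same for the moment, N m; "width": finger opening in m.
Only numpy, scipy, OpenCV 4.12 (cv2) and the standard library are available. Lean on these libraries where they do the work, as an engineer would, in place of code of your own. Each camera call takes 0.05 s, during which the arm holds its last target.

### The job

Take the front square bottle out of its lane in the gravity rack, so that the bottles behind it roll down to the stop, and stand it upright in the middle of the stirrer's round plate. Set it down, do not drop it; then, with the bottle let go and standing there, press the round start key on the stirrer all the way in. Do not tip the other bottles or cartons in the rack, and leave the other things on the bench where they are.

Things in the scene. Friction and masses are not known exactly. Their poses are not given: they have to be found in the camera images.
- bottle1_c (a point): The FRONT square bottle of its lane, against the front stop: the one to take. White plastic, 60 x 60 mm in plan, 136 mm tall with cap, about 0.3 kg. Point: its centre, 68 mm above its base. Own z runs up the bottle, x up the lane (away from the stop), y across the lane. In the lane it leans with the slope, z 0.122 rad off vertical, top towards the stop.
- bottle1_cap (a point): Point on that bottle's axis, half-way up its grey screw cap: 55 mm above the bottle's centre (123 mm above its base) along own z; axes as bottle1_c. The cap is round, 42 mm across and 26 mm high; beneath it are a 10 mm neck and shoulders, then the square body, 94 mm high. It can be gripped across the lane (along own y).
- bottle2_c (a point): Centre of the second bottle in the same lane, alike; it touches the first one and rolls forward by one bottle (60 mm) when the first is lifted out.
- bottle3_c (a point): Centre of the third bottle in the same lane, alike, behind the second.
- lane_bottles: Roller lane with the three bottles (left or right in the rack): channel 72 mm wide, 66 mm inside, sloping 0.122 rad down to its front stop. Origin on the bench under the front bottle; own x level, up the lane, y across, z up. Rollers turn freely; there their top is 70 mm above the bench. Stop and side guides stand 24 mm above the rollers: lift an item 40 mm or more to clear them.
- carton1_c (a point): Front carton in the other lane, white, 60 x 62 x 70 mm high; the point is its centre, half-way up. Leave it there. The lanes lie side by side, 116 mm apart centre to centre.
- carton2_c (a point): Second carton in that lane, alike (centre).
- carton3_c (a point): Third carton in that lane, alike (centre).
- plate (a point): Centre of the top of the stirrer's round black plate, 136 mm in diameter, 105 mm above the bench, level. Own x points to the back of the stirrer, z up. The stirrer is a white housing 290 mm long, 168 mm wide; its sloping control panel is on the -x side, lower than the plate.
- start_key (a joint): Travel of the start key, 0 m = out, 0.006 m = fully in; a spring needs about 5 N to hold it fully in and brings it back out.
- start_key_top (a point): Centre of the top of the round black start key (28 mm across, in a grey collar 44 mm across) on the stirrer's sloping panel, about 150 mm from the plate's centre. Own z is the key's axis, out of the panel, 0.337 rad off vertical; it is pressed along -z by 6 mm, where it is level with its collar.
- beaker: Bystander: small empty glass beaker, 68 mm in diameter, 90 mm tall. Origin under its base.
- flask: Bystander: glass conical flask, 86 mm in diameter, 122 mm tall. Origin under its base.
- tip_box: Bystander: pipette-tip box, 120 x 82 x 68 mm. Origin under its base.
- sample_jar: Bystander: amber jar with black cap, 62 mm in diameter, 80 mm tall. Origin under its base.
- spatula: Bystander: spatula lying flat on the bench, 180 mm long.
- notebook: Bystander: closed notebook lying on the bench, 148 x 105 x 12 mm.
Mind the look-alikes: they are no part of the job. Leave any green look-alike of the part that bears bottle3_c alone.

How it is judged:
On the way, in this order (a step that is already met when the one before it is completed fails the run):
1. the front bottle is lifted clear of its lane's stop (z of bottle1_c in the frame of lane_bottles above 0.172 m), for 0.1 s.
2. the bottle stands in the middle of the stirrer's plate and is let go (horizontal distance between bottle1_c and plate below 0.018 m and z of bottle1_c in the frame of plate between 0.063 and 0.073 m and angle between bottle1_c's own z axis and vertical below 0.06 rad and contact force between the fingers and bottle1 below 0.05 N), for 0.2 s.
3. the start key is pressed in while the bottle stands on the plate (value of joint start_key above 0.0045 m and horizontal distance between bottle1_c and plate below 0.018 m and z of bottle1_c in the frame of plate between 0.063 and 0.073 m and angle between bottle1_c's own z axis and vertical below 0.06 rad), for 0.05 s.
At the end, for the whole second after the job is handed in: Bottle upright (0.06 rad), let go, at rest on the plate within 18 mm of its centre; start key pressed 4.5 mm or more after that and out again; second bottle at the lane's stop within 8 mm, third behind it within 12 mm, both upright on the rollers (horizontal distance between bottle1_c and plate below 0.018 m and z of bottle1_c in the frame of plate between 0.063 and 0.073 m and angle between bottle1_c's own z axis and vertical below 0.06 rad and linear speed of each of bottle1, bottle2, bottle3 below 0.02 m/s and value of joint start_key below 0.002 m and x of bottle2_c in the frame of lane_bottles between -0.0163 and -0.0003 m and x of bottle3_c in the frame of lane_bottles between 0.0397 and 0.0637 m and z of bottle2_c in the frame of lane_bottles between 0.1275 and 0.1475 m and angle between each of bottle2_c, bottle3_c's own z axis and vertical below 0.2 rad and z of bottle3_c in the frame of lane_bottles between 0.1348 and 0.1548 m); the robot touches nothing.
It fails at once if a bottle or carton that belongs in the rack is tipped (angle between any of bottle2_c, bottle3_c, carton1_c, carton2_c, carton3_c's own z axis and vertical above 0.4 rad).
It fails at once if a carton is shifted in its lane (distance of any of carton1_c, carton2_c, carton3_c from where it was at the start of the episode above 0.025 m).
It fails at once if the bottle is dropped onto the stirrer (let go more than 12 mm above the plate) (horizontal distance between bottle1_c and plate below 0.09 m and z of bottle1_c in the frame of plate above 0.08 m and contact force between the fingers and bottle1 below 0.05 N).
It fails at once if something else on the bench is pushed about or knocked over (distance of any of beaker, flask, tip_box, sample_jar, spatula, notebook from where it was at the start of the episode above 0.04 m or angle between any of beaker, flask, sample_jar's own z axis and vertical above 0.5 rad).
It also fails if it takes over 58 s, if anything falls off the work surface, if the arm or the gripper's body presses on something with over 40 N, if the wrist force passes 120 N, or if a joint passes its speed limit or range.

## Working session

There is one attempt and no reset: what is moved stays moved. The work goes in short steps, Python scripts to look and compute and a tool call to move; the robot and the scene stay as the last step left them, time stands still between calls to the robot, and variables do not carry over. Pictures are saved under pics/ and viewed, and the job is handed in when it is done.

Besides the shell and the picture viewer there is one more tool, called after "Emit:" as name(argument=value, ...), one argument or row to a line, values as JSON. jog_arm: Moves the arm, as the interface text tells. Shift numbers are shares of 0.25 m and turn numbers shares of 90 degrees, none past 1 either way. Its arguments: {"type":"object","properties":{"series":{"type":"array","items":{"type":"array","items":{"type":"number","minimum":-1,"maximum":1}}},"grip":{"type":"number"},"squeeze":{"type":"number"}},"required":["series"]}

```bash
mkdir -p pics; cat > h.py <<'E'
import numpy as np, cv2
from scipy.spatial.transform import Rotation as R
from workcell import r
def cap(name,tag):
    m=r.camera_model(name); im,d=r.camera(name)
    cv2.imwrite(f'pics/{tag}.png',im[:,:,::-1]); np.savez(f'pics/{tag}.npz',im=im,d=d,K=m['intrinsics'],rv=m['rvec'],t=m['tvec'])
def load(tag):
    z=np.load(f'pics/{tag}.npz'); K=z['K'];d=z['d'];Rm=R.from_rotvec(z['rv'].ravel()).as_matrix()
    v,u=np.mgrid[:d.shape[0],:d.shape[1]]
    P=np.stack([(u-K[0,2])/K[0,0]*d,(v-K[1,2])/K[1,1]*d,d],-1)
    W=(P-z['t'].ravel())@Rm
    W[d==0]=np.nan
    return z['im'],W
E
python3 - <<'E'
from h import *
s=r.sense()
for k in s: print(k,np.round(s[k],3))
print(r.tips_ahead)
for n in('scene','side','wrist'): cap(n,n+'0')
E
```

```text
clock 0.0
joint_pos [-0.865  0.502 -0.427  1.551  0.221  1.138 -0.21 ]
joint_velocities [ 0.001  0.     0.001  0.001 -0.001  0.001 -0.001]
joint_torque [-1.0000e-03 -5.6661e+01 -5.8160e+00 -2.7912e+01 -6.9000e-02  3.1000e-02
  0.0000e+00]
tcp_pos [0.278 0.587 0.245]
orientation [-6.900e-01 -3.064e+00  3.000e-03]
force [-0.508 -0.723  0.491]
wrist_torque [-0.018  0.009 -0.01 ]
width 0.092
0.019
```

View pics/scene0.png

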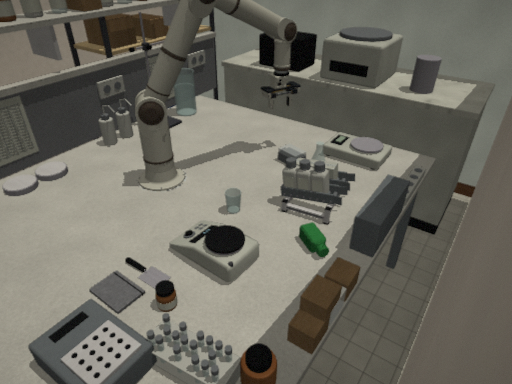

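View pics/side0.png

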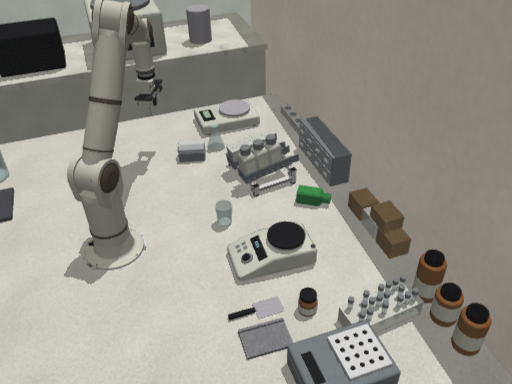

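View pics/wrist0.png

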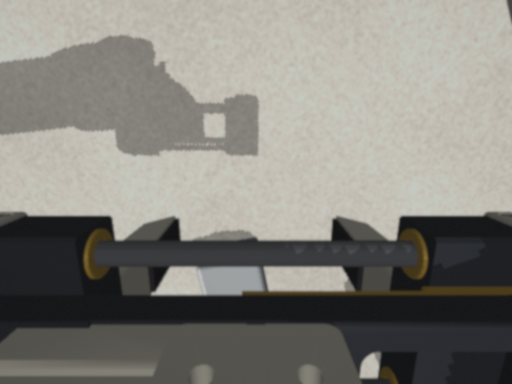

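The scene view shows the rack at about (312,180), the stirrer at (215,248) and a green look-alike at (314,238). I'll crop in closer.

```bash
python3 - <<'E'
from h import *
for t,(x0,x1,y0,y1) in dict(scene0=(260,370,140,230),side0=(210,310,120,200)).items():
    im,W=load(t); c=im[y0:y1,x0:x1,::-1]; c=cv2.resize(c,None,fx=7,fy=6.6 if 0 else 6.5,interpolation=cv2.INTER_CUBIC); cv2.imwrite(f'pics/{t}_rack.png',c[:600,:800])
for t,(x0,x1,y0,y1) in dict(scene0=(160,270,210,285),side0=(215,330,210,285)).items():
    im,W=load(t); c=im[y0:y1,x0:x1,::-1]; c=cv2.resize(c,None,fx=6,fy=6,interpolation=cv2.INTER_CUBIC); cv2.imwrite(f'pics/{t}_stir.png',c)
E
```

```text
(no output)
```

View pics/scene0_rack.png

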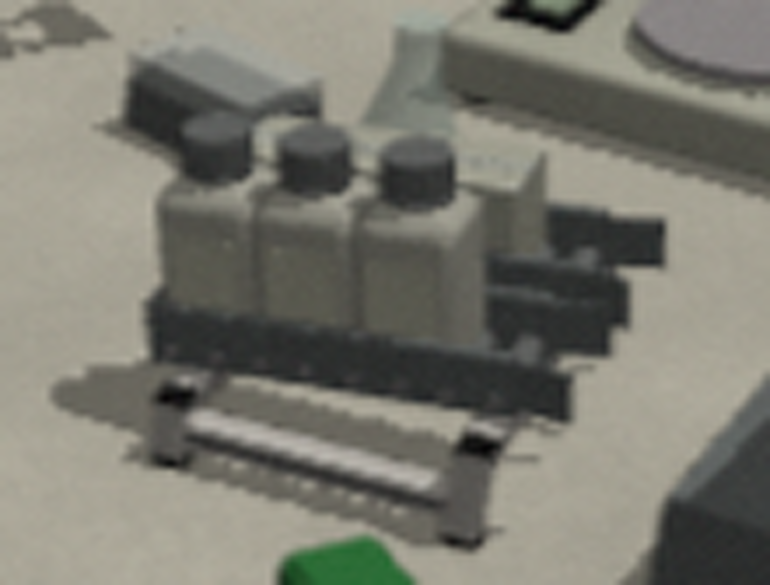

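View pics/side0_rack.png

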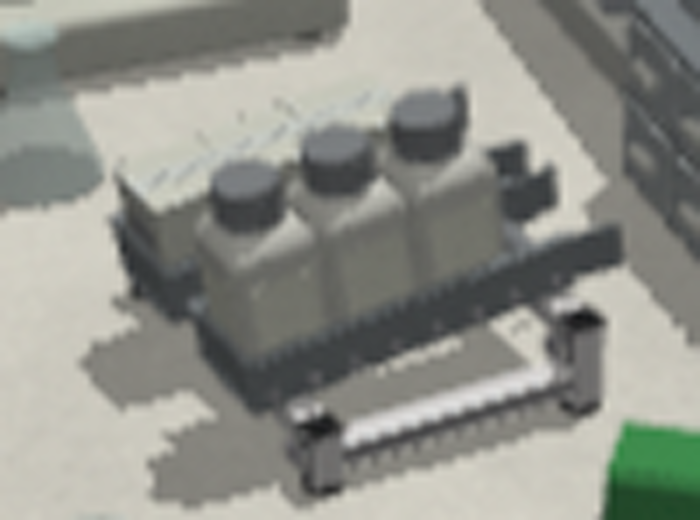

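View pics/scene0_stir.png

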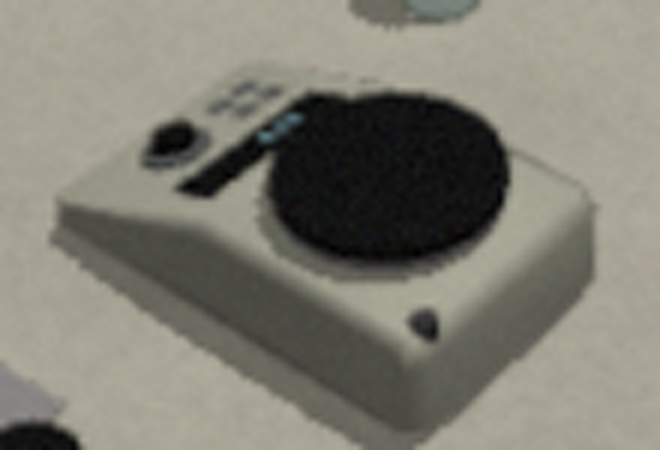

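View pics/side0_stir.png

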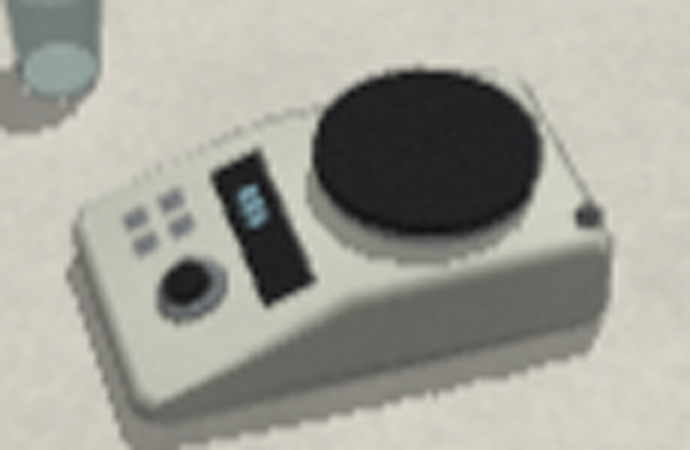

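The crops show three white bottles. In the side image the caps are at about (245,147), (258,142) and (271,136). The lane slopes down to the lower left, towards the robot, so the front bottle is the cap at (245,147) in side and (291,162) in scene. Things it could be mistaken for: the 2nd and 3rd bottles, the cartons and the lying green bottle at (312,195). The start key is the round black button in a ring at side (246,257).

```bash
python3 - <<'E'
from h import *
np.set_printoptions(precision=4,suppress=True)
for t in('scene0','side0'):
    im,W=load(t); g=im.astype(int).max(-1)
    Z=W[...,2]
    print(t)
    # caps: z>0.18, dark grey
    reg=(W[...,0]>0.3)&(W[...,1]>-0.1)&(Z>0.12)&(Z<0.3)&(g<125)
    n,l,st,c=cv2.connectedComponentsWithStats(reg.astype(np.uint8))
    for i in range(1,n):
        if st[i,4]>25:
            P=W[l==i]; zt=np.percentile(P[:,2],95)
            top=P[P[:,2]>zt-0.008]
            print('comp',c[i],st[i,4],'med',np.median(P,0),'mn',P.min(0),'mx',P.max(0),'topmid',(top.min(0)+top.max(0))/2)
    # plate
    reg=(g<70)&(Z>0.095)&(Z<0.115)
    n,l,st,c=cv2.connectedComponentsWithStats(reg.astype(np.uint8))
    for i in range(1,n):
        if st[i,4]>200:
            P=W[l==i]; 
            (cx,cy),rr=cv2.minEnclosingCircle(P[:,:2].astype(np.float32)); print('plate',c[i],st[i,4],'z',np.median(P[:,2]),'circ',cx,cy,rr,'mean',P.mean(0))
z=0
im,W=load('side0')
for v in range(252,264,1): print(v,[ (int(im[v,u].max())) for u in range(238,256)])
print(W[257,246],W[257,238],W[257,255])
E
```

```text
scene0
comp [434.353   73.3442] 5906 med [0.7803 1.869  0.1936] mn [0.3001 1.316  0.12  ] mx [1.2039 2.0317 0.3   ] topmid [0.7261 1.6979 0.2913]
comp [289.6383  97.9362] 47 med [0.3106 0.6268 0.2647] mn [0.3003 0.61   0.225 ] mx [0.3375 0.6473 0.2985] topmid [0.3253 0.619  0.2954]
comp [307.5301 172.7994] 1047 med [0.6624 0.1692 0.1621] mn [0.5436 0.1414 0.12  ] mx [0.7412 0.3431 0.2226] topmid [0.6496 0.1869 0.2141]
comp [381.5926 202.5784] 1544 med [0.9653 0.1747 0.1485] mn [0.9146 0.0436 0.1201] mx [1.0057 0.3911 0.1549] topmid [0.9611 0.218  0.1493]
plate [ 66.6135 129.1992] 251 z 0.10489135572502403 circ -0.612565279006958 -0.039688169956207275 0.18756097555160522 mean [-0.6159 -0.0552  0.1051]
plate [224.1135 238.8831] 881 z 0.10362367791645072 circ 0.5865834951400757 -0.258560448884964 0.06958136707544327 mean [ 0.5907 -0.2633  0.1034]
side0
comp [199.0305  29.299 ] 622 med [0.7259 1.4942 0.2167] mn [0.6645 1.4559 0.1265] mx [0.8979 1.8943 0.3   ] topmid [0.7388 1.504  0.2937]
comp [158.0889  42.4313] 371 med [0.4574 1.3911 0.2139] mn [0.4105 1.3593 0.1268] mx [0.4992 1.4263 
[... 1334 characters left out ...]
, 199, 193, 140, 55, 35, 33, 33, 35, 35, 29, 43, 94, 119, 122, 196, 197, 198]
258 [199, 198, 188, 115, 53, 30, 32, 33, 33, 26, 32, 71, 115, 120, 122, 196, 197, 198]
259 [198, 197, 187, 118, 70, 42, 26, 26, 25, 33, 67, 108, 121, 107, 155, 198, 198, 198]
260 [198, 196, 187, 117, 85, 71, 53, 43, 56, 97, 107, 117, 107, 128, 188, 196, 197, 196]
261 [197, 197, 189, 125, 92, 108, 104, 99, 104, 121, 111, 97, 126, 176, 198, 198, 197, 196]
262 [197, 197, 194, 165, 105, 101, 102, 103, 103, 97, 112, 159, 176, 197, 196, 195, 194, 194]
263 [196, 198, 197, 193, 165, 152, 107, 133, 137, 157, 170, 198, 196, 195, 195, 195, 195, 195]
[ 0.4285 -0.2802  0.0646] [ 0.4081 -0.2496  0.0425] [ 0.46   -0.2841  0.0566]
```

```bash
python3 - <<'E'
from h import *
np.set_printoptions(precision=4,suppress=True)
for t in('scene0','side0'):
    im,W=load(t); z=np.load(f'pics/{t}.npz');K=z['K'];Rm=R.from_rotvec(z['rv'].ravel()).as_matrix();C=-Rm.T@z['t'].ravel()
    def onz(uv,h):
        d=np.c_[(uv-[K[0,2],K[1,2]])/[K[0,0],K[1,1]],np.ones(len(uv))]@Rm
        return C+d*((h-C[2])/d[:,2])[:,None]
    g=im.astype(int).max(-1);Z=W[...,2]
    reg=(W[...,0]>0.5)&(W[...,0]<0.8)&(W[...,1]>0.1)&(W[...,1]<.25)&(Z>0.17)&(Z<0.25)&(g<125)
    n,l,st,c=cv2.connectedComponentsWithStats(reg.astype(np.uint8),connectivity=4)
    print(t)
    for i in range(1,n):
        if st[i,4]>15:
            P=W[l==i]; print('cap',c[i],st[i],'med',np.median(P,0),'bb',P.min(0),P.max(0))
    reg=((g<70)&(Z>0.09)&(Z<0.12)).astype(np.uint8)
    n,l,st,c=cv2.connectedComponentsWithStats(reg)
    for i in range(1,n):
        if 200<st[i,4] and c[i][0]>150:
            ct=max(cv2.findContours((l==i).astype(np.uint8),0,1)[0],key=len)[:,0,:].astype(float)
            e=cv2.fitEllipse(ct.astype(np.float32)); p=onz(ct,0.105)
            h=cv2.convexHull(p[:,:2].astype(np.float32))
            print('plate',e,onz(np.array([e[0]]),0.105),cv2.minEnclosingCircle(h))
    # key/panel
    S=(W[...,0]>.38)&(W[...,0]<.72)&(W[...,1]>-.4)&(W[...,1]<-.15)&(Z>0.02)&(Z<.12)
    k=((g<70)&S).astype(np.uint8); n,l,st,c=cv2.connectedComponentsWithStats(k,connectivity=4)
    for i in range(1,n):
        if 12<st[i,4]: P=W[l==i]; print('dark',c[i],st[i],np.median(P,0),onz(c[i][None],.075))
    # housing outline footprint at mid-height
    P=W[S&(g>120)]; print(P.min(0),P.max(0))
    # panel plane
    for pt in ([(246,257),(232,246),(262,250),(240,270)] if t=='side0' else [(189,234),(205,222),(195,230),(185,242),(175,240)]): print(pt,W[pt[1],pt[0]])
E
```

```text
scene0
cap [290.0763 162.5678] [285 157  12  13 118] med [0.5876 0.1672 0.196 ] bb [0.5606 0.152  0.1701] [0.6054 0.1988 0.2081]
cap [303.4779 165.3309] [296 159  15  15 136] med [0.6447 0.1738 0.1979] bb [0.6218 0.1545 0.1703] [0.6636 0.2041 0.2146]
cap [317.9943 168.9886] [310 161  16  18 175] med [0.7037 0.1792 0.1987] bb [0.6689 0.1634 0.1701] [0.737  0.2144 0.2226]
plate ((375.2514953613281, 247.4517364501953), (32.58671569824219, 35.95015335083008), 0.0) [[ 1.021  -0.0163  0.105 ]] ((0.9672986268997192, 0.21386003494262695), 0.18765343725681305)
plate ((224.05322265625, 239.28152465820312), (27.65659523010254, 39.71989822387695), 87.05525207519531) [[ 0.5935 -0.267   0.105 ]] ((0.5923830270767212, -0.26263874769210815), 0.07401860505342484)
plate ((318.8031311035156, 261.0377502441406), (51.89013671875, 104.01145935058594), 0.5472365617752075) [[ 0.8989 -0.1779  0.105 ]] ((0.9714524745941162, -0.30695050954818726), 0.06592965871095657)
dark [222.2209 239.3255] [ 190  226   55   29 1023] [ 0.589  -0.2673  0.1032] [[ 0.566  -0.2446  0.075 ]]
dark [188.4412 232.9706] [185 230   8 
[... 655 characters left out ...]
e ((285.68426513671875, 235.18121337890625), (26.577281951904297, 36.83155059814453), 91.68919372558594) [[ 0.5815 -0.2675  0.105 ]] ((0.5824663639068604, -0.2667771279811859), 0.07009818404912949)
dark [285.6114 235.3462] [267 222  38  28 826] [ 0.5821 -0.2662  0.1036] [[ 0.5932 -0.239   0.075 ]]
dark [258.5241 248.4458] [251 236  16  25 166] [ 0.4816 -0.2641  0.0672] [[ 0.4798 -0.2665  0.075 ]]
dark [245.6429 256.881 ] [242 254   8   7  42] [ 0.4277 -0.2784  0.0629] [[ 0.4246 -0.289   0.075 ]]
[ 0.3818 -0.3506  0.021 ] [ 0.6812 -0.1575  0.1097]
(246, 257) [ 0.4285 -0.2802  0.0646]
(232, 246) [ 0.4057 -0.1854  0.0383]
(262, 250) [ 0.4911 -0.2706  0.0672]
(240, 270) [ 0.3972 -0.305   0.0362]
```

```bash
cat >> h.py <<'E'
np.set_printoptions(precision=4,suppress=True)
def pose():
    s=r.sense(); return np.array(s['tcp_pos']),R.from_rotvec(s['orientation']),s
def go(p,Rt):
    p0,R0,s=pose()
    d=R0.inv().apply(np.array(p)-p0)/0.25; w=(R0.inv()*Rt).as_rotvec()/(np.pi/2)
    print('shift',np.round(d,4),'turn',np.round(w,4),'| mm',np.linalg.norm(d)*250,'deg',np.linalg.norm(w)*90)
def tool(yaw,tilt=0):
    # tool x = -(lane x) dir, y=lane y ; tilt: fingers lean forward (+lane x)
    lx=np.array([np.cos(yaw),np.sin(yaw),0]);ly=np.array([-np.sin(yaw),np.cos(yaw),0])
    z=np.sin(tilt)*lx-np.cos(tilt)*np.array([0,0,1]); y=ly; x=np.cross(y,z)
    return R.from_matrix(np.c_[x,y,z])
E
python3 - <<'E'
from h import *
p,Ro,s=pose()
m=r.camera_model('wrist');Rm=R.from_rotvec(np.ravel(m['rvec'])).as_matrix();C=-Rm.T@np.ravel(m['tvec'])
print('cam in tool',Ro.inv().apply(C-p),'axis in tool',Ro.inv().apply(Rm[2]), 'xaxis',Ro.inv().apply(Rm[0]),m['intrinsics'])
K=np.array(m['intrinsics'])
for q in([0,0,0],[0,0,.1],[0,0,.2],[.05,0,.1],[-.05,0,.1]):
    c=Rm@(p+Ro.apply(q))+np.ravel(m['tvec']); print(q,(K@c/c[2])[:2])
go([.53,.16,.36],tool(.1,.122))
go([.53,.16,.36],tool(.1,0))
E
```

```text
cam in tool [ 0.0675  0.0001 -0.139 ] axis in tool [-0.2509 -0.0005  0.968 ] xaxis [-0.0008  1.      0.0003] [[278.9976   0.     255.3292]
 [  0.     278.9976 191.0586]
 [  0.       0.       1.    ]]
[0, 0, 0] [255.3487 247.1775]
[0, 0, 0.1] [255.3795 197.0987]
[0, 0, 0.2] [255.3929 175.1162]
[0.05, 0, 0.1] [255.3356 140.1355]
[-0.05, 0, 0.1] [255.4191 248.5815]
shift [-1.6411 -1.112  -0.4588] turn [-0.022  -0.0761 -0.345 ] | mm 508.6958112594434 deg 31.86112011349006
shift [-1.6411 -1.112  -0.4588] turn [-0.0009 -0.0003 -0.3455] | mm 508.6958112594434 deg 31.098060183691118
```

Emit:
jog_arm(
  series=[
    [-0.1, -0.1, -0.15, 0, 0, -0.05],
    [-0.2, -0.2, -0.3, 0, 0, -0.1],
    [-0.3, -0.3, -0.46, 0, 0, -0.15],
    [-0.45, -0.4, -0.46, 0, 0, -0.2],
    [-0.55, -0.5, -0.46, 0, 0, -0.25],
    [-0.65, -0.6, -0.46, 0, 0, -0.3],
    [-0.75, -0.7, -0.46, 0, 0, -0.345],
    [-0.85, -0.8, -0.46, 0, 0, -0.345],
    [-0.95, -0.85, -0.46, 0, 0, -0.345],
    [-1.0, -0.9, -0.46, 0, 0, -0.345],
  ],
  grip=-1,
  squeeze=15,
)

```text
clock: 0.98
tcp_pos: [0.4103, 0.2723, 0.3602]
orientation: [-0.147, 3.138, -0.004]
force: [1.6, -0.8, 0.1]
width: 0.0918
```

```bash
python3 - <<'E'
from h import *
print(pose()[0]);go([.57,.165,.36],tool(.1,.122))
E
```

```text
[0.4103 0.2723 0.3602]
shift [-0.5957 -0.4869  0.0024] turn [-0.002  -0.0774 -0.004 ] | mm 192.34303469617504 deg 6.981371990844341
```

Emit:
jog_arm(
  series=[
    [-0.12, -0.1, 0, 0, -0.02, 0],
    [-0.24, -0.2, 0, 0, -0.04, 0],
    [-0.36, -0.3, 0, 0, -0.06, 0],
    [-0.48, -0.4, 0, 0, -0.077, 0],
    [-0.596, -0.487, 0, 0, -0.077, 0],
    [-0.596, -0.487, 0, 0, -0.077, 0],
    [-0.596, -0.487, 0, 0, -0.077, 0],
    [-0.596, -0.487, 0, 0, -0.077, 0],
    [-0.596, -0.487, 0, 0, -0.077, 0],
    [-0.596, -0.487, 0, 0, -0.077, 0],
  ],
)

```text
clock: 1.82
tcp_pos: [0.5691, 0.1664, 0.3608]
orientation: [-0.145, 3.017, 0.005]
force: [-1.0, -0.4, 0.6]
width: 0.0921
```

```bash
python3 - <<'E'
from h import *
cap('wrist','w1'); print(pose()[0])
E
```

```text
[0.5692 0.1663 0.3608]
```

View pics/w1.png

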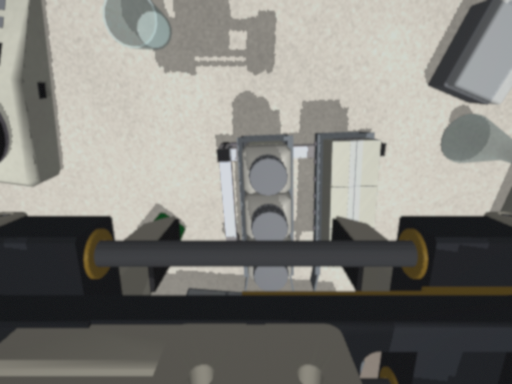

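The wrist view shows the front cap at (268,175), with the second at (269,222). The lane stop is at row 138 and the cartons are at (355,165).

```bash
python3 - <<'E'
from h import *
im,W=load('w1'); g=im.astype(int).max(-1);Z=W[...,2]
for lo,hi,tag in((0.198,.215,'cap1'),):
    m=((Z>.195)&(Z<.23)&(g<140)).astype(np.uint8); m[212:]=0; m[:,:230]=0;m[:,310:]=0
    n,l,st,c=cv2.connectedComponentsWithStats(m)
    for i in range(1,n):
        if st[i,4]>100:
            P=W[l==i]; ct=max(cv2.findContours((l==i).astype(np.uint8),0,1)[0],key=len)
            print(c[i],st[i],P.mean(0),cv2.minEnclosingCircle(P[:,:2].astype(np.float32)))
            A=np.c_[P[:,:2],np.ones(len(P))]; print('plane',np.linalg.lstsq(A,P[:,2],rcond=None)[0])
print(im[175,240:300,:].max(-1)); print(Z[175,240:300])
# white body top: shoulder
for v in (150,165,185,195): print(v,[(u,W[v,u].round(3).tolist()) for u in (236,241,246,268,289,294)])
# lane side edges: guide at high-z discontinuities
for v in range(150,235,12):
    row=Z[v,200:420]; d=np.abs(np.diff(row)); print(v,[(200+int(u),W[v,200+int(u),:].round(3).tolist(),round(float(row[u+1]),3)) for u in np.where(d>.012)[0]][:8])
E
```

```text
[263.7945 168.3043] [249 157  38  32 253] [0.5714 0.1754 0.203 ] ((0.5787804126739502, 0.18017742037773132), 0.020470082759857178)
plane [0.2001 0.0311 0.0832]
[105  96  96 112 135 150 156 153 135 116 125 136 139 140 139 139 139 140
 140 140 140 140 140 140 141 141 141 140 141 141 140 140 141 141 141 141
 141 141 141 141 141 141 141 141 140 138 134 140 159 160 146 137 149 177
 201 210 207 190 163 148]
[ 0.0961  0.0974  0.0987  0.1587  0.1654  0.1665  0.1676  0.1675  0.171
  0.1931  0.2046  0.2052  0.204   0.2038  0.2043  0.2058  0.2056  0.2048
  0.2049  0.2045  0.2038  0.2038  0.2053  0.2067  0.204   0.2042  0.2042
  0.2042  0.2048  0.2047  0.2042  0.2038  0.2046  0.2049  0.2048  0.2055
  0.2036  0.2064  0.205   0.2044  0.2045  0.2058  0.2066  0.2047  0.2049
  0.2058  0.2039  0.2034  0.1673  0.1658  0.1639  0.0976  0.0956  0.0971
  0.0001 -0.0011  0.001  -0.0003 -0.0001  0.0013]
150 [(236, [0.592, 0.136, 0.047]), (241, [0.58, 0.146, 0.093]), (246, [0.563, 0.154, 0.161]), (268, [0.56, 0.18, 0.164]), (289, [0.558, 0.206, 0.16]), (294, [0.582, 0.229, 0.048])]
165 [(236, [0.631, 0.136, -
[... 2179 characters left out ...]
), (291, [0.635, 0.218, 0.165], 0.104), (293, [0.662, 0.232, 0.105], -0.0), (312, [0.706, 0.289, 0.0], 0.072)]
222 [(224, [0.748, 0.121, 0.001], 0.036), (235, [0.729, 0.143, 0.034], 0.001), (240, [0.746, 0.152, 0.0], 0.105), (245, [0.689, 0.161, 0.106], 0.171), (250, [0.651, 0.167, 0.177], 0.19), (251, [0.644, 0.168, 0.19], 0.206), (287, [0.632, 0.208, 0.206], 0.175), (291, [0.651, 0.22, 0.167], 0.106)]
234 [(225, [0.776, 0.124, 0.0], 0.037), (236, [0.756, 0.147, 0.031], 0.008), (241, [0.773, 0.156, 0.0], 0.11), (246, [0.709, 0.164, 0.109], 0.175), (251, [0.668, 0.17, 0.178], 0.208), (286, [0.643, 0.208, 0.213], 0.177), (289, [0.664, 0.219, 0.175], 0.109), (293, [0.701, 0.237, 0.109], -0.0)]
```

```bash
python3 - <<'E'
from h import *
im,W=load('w1'); Z=W[...,2]
m=((Z>.199)&(Z<.212)).astype(np.uint8); m[:,:235]=0;m[:,305:]=0; m[205:]=0
n,l,st,c=cv2.connectedComponentsWithStats(m)
i=1+st[1:,4].argmax(); P=W[l==i]
print(c[i],st[i],P.min(0),P.max(0),cv2.minEnclosingCircle(P[:,:2].astype(np.float32)))
ct=max(cv2.findContours((l==i).astype(np.uint8),0,1)[0],key=len)[:,0]
Q=W[ct[:,1],ct[:,0]][:,:2]; A=np.c_[2*Q,np.ones(len(Q))]; s=np.linalg.lstsq(A,(Q**2).sum(1),rcond=None)[0]; print('lsq',s[:2],np.sqrt(s[2]+s[:2]@s[:2]))
top=np.array([*s[:2],np.median(P[:,2])]); yaw=.135
lx=np.array([np.cos(yaw),np.sin(yaw),0]); bz=-np.sin(.122)*lx+np.cos(.122)*np.array([0,0,1])
capc=top-.013*bz; print('top',top,'cap',capc,'c',top-.068*bz)
g=capc.copy(); print(g)
go(g-0*bz,tool(yaw,.122)); go(g+.06*bz,tool(yaw,.122))
E
```

```text
[267.8988 176.6232] [ 249  158   39   38 1136] [0.5601 0.1599 0.1991] [0.6006 0.2016 0.2086] ((0.5814043879508972, 0.18089988827705383), 0.021698525175452232)
lsq [0.5803 0.1808] 0.020137798747445777
top [0.5803 0.1808 0.2049] cap [0.5819 0.181  0.192 ] c [0.5885 0.1819 0.1374]
[0.5819 0.181  0.192 ]
shift [0.0262 0.0556 0.677 ] turn [-0.0046 -0.0004 -0.0246] | mm 169.94891057227693 deg 2.251789929023108
shift [0.0263 0.0539 0.437 ] turn [-0.0046 -0.0004 -0.0246] | mm 110.27705483839148 deg 2.251789929023108
```

Emit:
jog_arm(
  series=[
    [0.013, 0.027, 0.1, 0, 0, -0.024],
    [0.026, 0.055, 0.22, -0.005, 0, -0.024],
    [0.026, 0.055, 0.34, -0.005, 0, -0.024],
    [0.026, 0.055, 0.44, -0.005, 0, -0.024],
    [0.026, 0.055, 0.51, -0.005, 0, -0.024],
    [0.026, 0.055, 0.57, -0.005, 0, -0.024],
    [0.026, 0.055, 0.62, -0.005, 0, -0.024],
    [0.026, 0.055, 0.65, -0.005, 0, -0.024],
    [0.026, 0.055, 0.674, -0.005, 0, -0.024],
    [0.026, 0.055, 0.674, -0.005, 0, -0.024],
  ],
)

```text
clock: 2.7
tcp_pos: [0.5815, 0.1809, 0.192]
orientation: [-0.203, 3.015, 0.013]
force: [1.1, -0.6, 0.2]
width: 0.0917
```

```bash
python3 - <<'E'
from h import *
cap('wrist','w2'); print(pose()[0], pose()[2]['force']); go([.5819,.181,.192],tool(.135,.122))
E
```

```text
[0.5818 0.181  0.1928] [-0.3511 -0.1324  0.2488]
shift [ 0.0001 -0.0001  0.0033] turn [ 0.0004 -0.0004 -0.0004] | mm 0.8207297947730626 deg 0.064321150102912
```

View pics/w2.png

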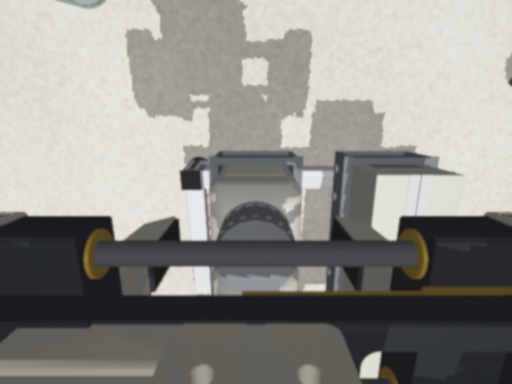

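The cap at (255,240) is centred between the fingers at (150,255) and (360,255). Next I close on it.

Emit:
jog_arm(
  series=[
    [0, 0, 0, 0, 0, 0],
    [0, 0, 0, 0, 0, 0],
    [0, 0, 0, 0, 0, 0],
    [0, 0, 0, 0, 0, 0],
    [0, 0, 0, 0, 0, 0],
    [0, 0, 0, 0, 0, 0],
    [0, 0, 0, 0, 0, 0],
    [0, 0, 0, 0, 0, 0],
    [0, 0, 0, 0, 0, 0],
    [0, 0, 0, 0, 0, 0],
  ],
  grip=1,
  squeeze=25,
)

```text
clock: 3.58
tcp_pos: [0.5818, 0.181, 0.1928]
orientation: [-0.203, 3.014, 0.013]
force: [-0.3, 0.5, 0.5]
width: 0.0415
```

Emit:
jog_arm(
  series=[
    [0, 0, -0.03, 0, 0, 0],
    [0, 0, -0.06, 0, 0, 0],
    [0, 0, -0.1, 0, 0, 0],
    [0, 0, -0.14, 0, 0, 0],
    [0, 0, -0.19, 0, 0, 0],
    [0, 0, -0.25, 0, 0, 0],
    [0, 0, -0.32, 0, 0, 0],
    [0, 0, -0.39, 0, 0, 0],
    [0, 0, -0.46, 0, 0, 0],
    [0, 0, -0.48, 0, 0, 0],
  ],
)

```text
clock: 4.42
tcp_pos: [0.5683, 0.1797, 0.3163]
orientation: [-0.203, 3.009, 0.015]
force: [-0.9, 0.8, -2.7]
width: 0.0419
```

```bash
python3 - <<'E'
from h import *
cap('wrist','w3');cap('side','s3'); print(pose()[0], pose()[2]['force'], pose()[2]['width'])
z=cv2.imread('pics/w3.png');y=cv2.imread('pics/s3.png')[100:220,190:350]
cv2.imwrite('pics/c3.png',np.hstack([cv2.resize(z,(400,300)),cv2.resize(y,(400,300),interpolation=cv2.INTER_CUBIC)]))
E
```

```text
[0.5678 0.1793 0.314 ] [-0.2591 -0.2968 -3.3909] 0.04142636153299974
```

View pics/c3.png

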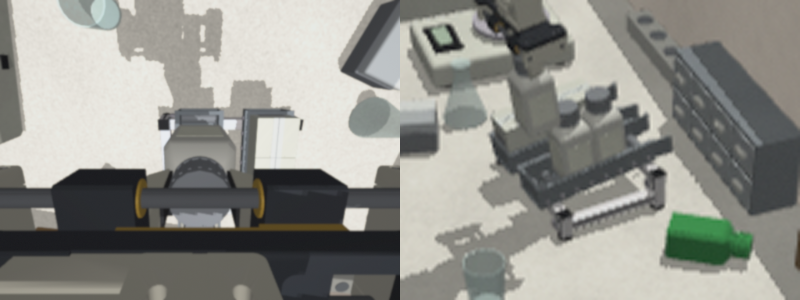

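The bottle is lifted. The side crop shows the other two rolled to the stop and upright. Next I move to a spot short of the plate and measure it from the wrist camera.

```bash
python3 - <<'E'
from h import *
go([.64,-.06,.36],tool(0.0,0))
E
```

```text
shift [-0.1794 -0.9872 -0.164 ] turn [0.006  0.079  0.0855] | mm 254.16601643614078 deg 10.491112474768064
```

Emit:
jog_arm(
  series=[
    [-0.02, -0.06, -0.03, 0, 0, 0],
    [-0.04, -0.15, -0.06, 0, 0.01, 0.01],
    [-0.06, -0.27, -0.1, 0, 0.02, 0.02],
    [-0.08, -0.39, -0.13, 0, 0.03, 0.03],
    [-0.1, -0.51, -0.164, 0, 0.04, 0.04],
    [-0.12, -0.63, -0.164, 0, 0.05, 0.05],
    [-0.14, -0.75, -0.164, 0.006, 0.06, 0.065],
    [-0.16, -0.87, -0.164, 0.006, 0.07, 0.075],
    [-0.18, -0.96, -0.164, 0.006, 0.079, 0.085],
    [-0.18, -0.99, -0.164, 0.006, 0.079, 0.085],
  ],
)

```text
clock: 5.35
tcp_pos: [0.6408, -0.0667, 0.3579]
orientation: [-0.01, -3.139, 0.005]
force: [-0.4, -1.6, -3.2]
width: 0.0413
```

```bash
python3 - <<'E'
from h import *
p,Ro,s=pose(); cap('wrist','w4'); print(p,Ro.as_rotvec(),s['force'],s['width'],s['joint_velocities'])
E
```

```text
[ 0.6408 -0.0667  0.3579] [-0.0096 -3.1389  0.005 ] [-0.3948 -1.6067 -3.2442] 0.041264275805382576 [ 0.085   0.0102 -0.0047 -0.0062 -0.0316  0.004   0.1301]
```

View pics/w4.png

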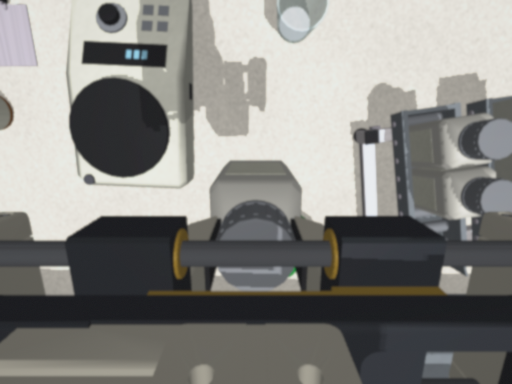

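The wrist view shows the plate at (120,128) and the start key at (111,16), both in full.

```bash
cat > m.py <<'E'
from h import *
def circ(Q):
    A=np.c_[2*Q,np.ones(len(Q))]; s=np.linalg.lstsq(A,(Q**2).sum(1),rcond=None)[0]; return s[:2],np.sqrt(s[2]+s[:2]@s[:2])
def rayz(tag,uv,h):
    z=np.load(f'pics/{tag}.npz');K=z['K'];Rm=R.from_rotvec(z['rv'].ravel()).as_matrix();C=-Rm.T@z['t'].ravel()
    d=np.c_[(uv-[K[0,2],K[1,2]])/[K[0,0],K[1,1]],np.ones(len(uv))]@Rm
    return C+d*((h-C[2])/d[:,2])[:,None]
def stir(tag):
    im,W=load(tag); g=im.astype(int).max(-1); m=(g<70).astype(np.uint8); m[210:]=0
    n,l,st,c=cv2.connectedComponentsWithStats(m)
    for i in range(1,n):
        if st[i,4]>80:
            ct=max(cv2.findContours((l==i).astype(np.uint8),0,1)[0],key=len)[:,0].astype(float)
            P=W[l==i]; print(c[i],st[i],'med',np.nanmedian(P,0))
            if st[i,4]>4000: q=rayz(tag,ct,.105)[:,:2]; print('  plate ray',circ(q),'depth',circ(W[ct[:,1].astype(int),ct[:,0].astype(int)][:,:2]))
E
python3 - <<'E'
from m import *
cap('wrist','w5'); print(pose()[0])
for t in('w4','w5'): stir(t)
im,W=load('w5')
# panel plane, light pixels between row 0..60 cols 75..180
g=im.astype(int).max(-1)
m=np.zeros(g.shape,bool); m[2:62,80:182]=1; m&=g>185
P=W[m]; P=P[np.abs(P[:,2]-np.median(P[:,2]))<.05]
A=np.c_[P[:,:2],np.ones(len(P))]; s=np.linalg.lstsq(A,P[:,2],rcond=None)[0]; n=np.array([-s[0],-s[1],1]);n/=np.linalg.norm(n);print('normal',n,np.arccos(n[2]),'yaw of downhill',np.arctan2(-s[1],-s[0]),'res',np.std(P[:,2]-A@s))
E
```

```text
[ 0.6399 -0.0634  0.3581]
[108.6656  13.9363] [ 99   4  20  21 314] med [ 0.4318 -0.2681  0.0658]
[122.6886  53.7353] [  83   42   83   24 1413] med [ 0.4827 -0.2593  0.0691]
[118.7899 126.8567] [  70   79   99   97 7430] med [ 0.5821 -0.2545  0.1053]
 ** On entry to DLASCL parameter number  4 had an illegal value
 ** On entry to DLASCL parameter number  4 had an illegal valueTraceback (most recent call last):
  File "<stdin>", line 3, in <module>
  File "m.py", line 15, in stir
    if st[i,4]>4000: q=rayz(tag,ct,.105)[:,:2]; print('  plate ray',circ(q),'depth',circ(W[ct[:,1].astype(int),ct[:,0].astype(int)][:,:2]))
                                                                                    ~~~~^^^^^^^^^^^^^^^^^^^^^^^^^^^^^^^^^^^^^^^^^^^^^^^^^^
  File "m.py", line 3, in circ
    A=np.c_[2*Q,np.ones(len(Q))]; s=np.linalg.lstsq(A,(Q**2).sum(1),rcond=None)[0]; return s[:2],np.sqrt(s[2]+s[:2]@s[:2])
                                    ~~~~~~~~~~~~~~~^^^^^^^^^^^^^^^^^^^^^^^^^^^^
    x, resids, rank, s = _umath_linalg.lstsq(a, b, rcond,
                         ~~~~~~~~~~~~~~~~~~~^^^^^^^^^^^^^
                                             signature=signature)
                                             ^^^^^^^^^^^^^^^^^^^^
    raise LinAlgError("SVD did not converge in Linear Least Squares")
numpy.linalg.LinAlgError: SVD did not converge in Linear Least Squares
```

```bash
sed -i 's/^def circ(Q):/def circ(Q):\n    Q=Q[np.isfinite(Q).all(1)]/' m.py
python3 - <<'E'
from m import *
for t in('w4','w5'): stir(t)
im,W=load('w5')
g=im.astype(int).max(-1)
m=np.zeros(g.shape,bool); m[2:62,80:182]=1; m&=g>185; m&=np.isfinite(W[...,2])
P=W[m]; P=P[np.abs(P[:,2]-np.median(P[:,2]))<.05]
A=np.c_[P[:,:2],np.ones(len(P))]; s=np.linalg.lstsq(A,P[:,2],rcond=None)[0]; n=np.array([-s[0],-s[1],1]);n/=np.linalg.norm(n);print('normal',n,np.arccos(n[2]),'yaw of downhill',np.arctan2(-s[1],-s[0]),'res',np.std(P[:,2]-A@s))
E
```

```text
[108.6656  13.9363] [ 99   4  20  21 314] med [ 0.4318 -0.2681  0.0658]
[122.6886  53.7353] [  83   42   83   24 1413] med [ 0.4827 -0.2593  0.0691]
[118.7899 126.8567] [  70   79   99   97 7430] med [ 0.5821 -0.2545  0.1053]
  plate ray (array([ 0.5848, -0.2546]), np.float64(0.0654388529928353)) depth (array([ 0.5848, -0.2546]), np.float64(0.06529948613898365))
[477.0143 106.7643] [468 101  17  12 140] med [0.5576 0.2587 0.0689]
[399.652  161.8976] [392 114  15  96 615] med [0.6386 0.1523 0.0737]
[470.9034 137.6847] [462 122  24  33 352] med [0.594  0.1633 0.1924]
[370.5357 136.0714] [365 130  13  13 140] med [0.6    0.1133 0.05  ]
[474.4584 192.5067] [465 179  24  31 373] med [0.6524 0.172  0.1997]
[109.2484  14.1497] [ 99   5  21  20 314] med [ 0.4316 -0.2668  0.0656]
[123.2052  53.8822] [  84   42   83   25 1418] med [ 0.4824 -0.2579  0.0691]
[119.1335 126.9988] [  71   79   98   97 7429] med [ 0.5819 -0.2536  0.1053]
  plate ray (array([ 0.5846, -0.2537]), np.float64(0.06543205699961445)) depth (array([ 0.5847, -0.254 ]), np.float64(0.0651475139835162))
[476.5526 106.4123] [468 102  17   9 114] med [0.5567 0.2582 0.0683]
[400.0033 162.0679] [393 114  14  96 604] med [0.6354 0.152  0.0757]
[470.7874 136.0419] [463 120  18  32 334] med [0.5916 0.1627 0.1932]
[370.9054 136.3514] [365 131  13  12 148] med [0.5995 0.1147 0.0501]
[474.7521 190.6088] [466 177  24  32 363] med [0.6494 0.1717 0.2006]
normal [-0.333   0.0162  0.9428] 0.33987903788451707 yaw of downhill 3.0931268200428987 res 0.0009060226720799686
```

```bash
python3 - <<'E'
from h import *
print(pose()[0])
go([.5845,-.2545,.27],tool(0.0,0))
E
```

```text
[ 0.6399 -0.0634  0.3581]
shift [ 0.2182 -0.7647  0.3536] turn [-0.0005 -0.0017 -0.002 ] | mm 217.5845493034713 deg 0.23966122452699876
```

Emit:
jog_arm(
  series=[
    [0.03, -0.1, 0.02, 0, -0.002, -0.002],
    [0.06, -0.21, 0.04, 0, -0.002, -0.002],
    [0.1, -0.33, 0.07, 0, -0.002, -0.002],
    [0.13, -0.45, 0.1, 0, -0.002, -0.002],
    [0.16, -0.56, 0.14, 0, -0.002, -0.002],
    [0.19, -0.66, 0.18, 0, -0.002, -0.002],
    [0.21, -0.73, 0.23, 0, -0.002, -0.002],
    [0.218, -0.765, 0.28, 0, -0.002, -0.002],
    [0.218, -0.765, 0.33, 0, -0.002, -0.002],
    [0.218, -0.765, 0.354, 0, -0.002, -0.002],
  ],
)

```text
clock: 6.28
tcp_pos: [0.5841, -0.252, 0.2674]
orientation: [0.002, -3.14, -0.003]
force: [-0.5, 1.5, -4.0]
width: 0.0412
```

```bash
python3 - <<'E'
from h import *
cap('side','s6');cap('scene','c6');cap('wrist','w6')
p,Ro,s=pose(); print(p,s['force'],s['width'])
go([.5845,-.2545,.234],tool(0.0,0))
a=cv2.imread('pics/s6.png')[140:290,200:350];b=cv2.imread('pics/c6.png')[160:310,140:290]
cv2.imwrite('pics/c6c.png',np.hstack([cv2.resize(a,(400,400),interpolation=cv2.INTER_CUBIC),cv2.resize(b,(400,400),interpolation=cv2.INTER_CUBIC)]))
E
```

```text
[ 0.5853 -0.2514  0.2692] [-0.5678  0.4542 -2.7848] 0.04131788832143549
shift [ 0.0031 -0.0125  0.1408] turn [ 0.0008 -0.0002  0.0024] | mm 35.34573137363471 deg 0.22599635789840078
```

View pics/c6c.png

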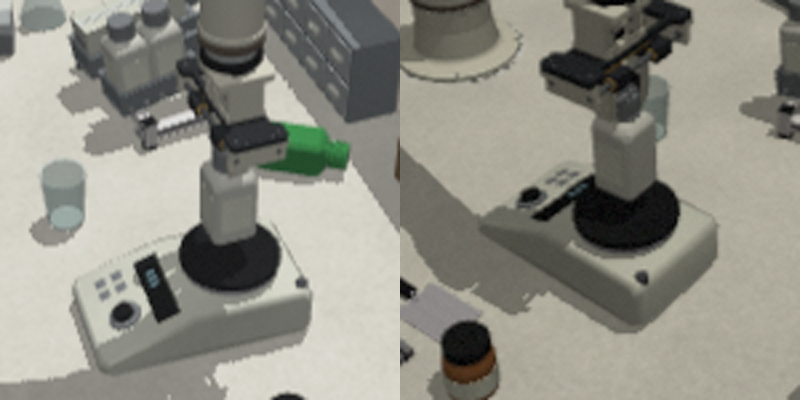

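View pics/w6.png

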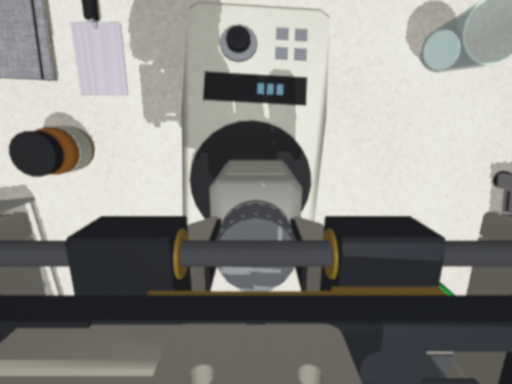

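```bash
python3 - <<'E'
from m import *
im,W=load('w6'); g=im.astype(int).max(-1)
m=((g<60)).astype(np.uint8); m[205:]=0
n,l,st,c=cv2.connectedComponentsWithStats(m)
for i in range(1,n):
    if st[i,4]>200: print(c[i],st[i],np.nanmedian(W[l==i],0))
# plate arc: leftmost/rightmost/topmost dark
lab=l[135,250]; ys,xs=np.where(l==lab); pts=[]
for y in range(ys.min(),200): x=xs[ys==y]; pts+= [(x.min()-.5,y),(x.max()+.5,y)]
for x in range(215,290): y=ys[xs==x]; pts.append((x,y.min()-.5))
q=rayz('w6',np.array(pts,float),.105)[:,:2]; print(circ(q), pose()[0])
E
```

```text
[90.4332  8.6883] [ 83   0  15  20 247] [ 0.3858 -0.4539  0.0178]
[237.7506  38.8472] [227  27  22  25 445] [ 0.4313 -0.2701  0.0658]
[252.0598  88.1079] [ 204   73  101   31 2242] [ 0.4829 -0.2591  0.0692]
[244.9205 153.8909] [ 191  122  118   83 4492] [ 0.5515 -0.2638  0.1052]
[ 36.5307 152.6687] [  10  131   53   44 1826] [ 0.5561 -0.5056  0.0802]
(array([ 0.5845, -0.2565]), np.float64(0.06508036408571796)) [ 0.5853 -0.2514  0.2692]
```

Emit:
jog_arm(
  series=[
    [0.003, -0.01, 0.02, 0, 0, 0],
    [0.003, -0.018, 0.04, 0, 0, 0.002],
    [0.003, -0.018, 0.06, 0, 0, 0.002],
    [0.003, -0.018, 0.08, 0, 0, 0.002],
    [0.003, -0.018, 0.1, 0, 0, 0.002],
    [0.003, -0.018, 0.115, 0, 0, 0.002],
    [0.003, -0.018, 0.13, 0, 0, 0.002],
    [0.003, -0.018, 0.141, 0, 0, 0.002],
    [0.003, -0.018, 0.141, 0, 0, 0.002],
    [0.003, -0.018, 0.141, 0, 0, 0.002],
  ],
)

```text
clock: 7.27
tcp_pos: [0.5845, -0.2558, 0.2338]
orientation: [0.001, -3.141, -0.002]
force: [0.2, -0.2, -2.6]
width: 0.0414
```

```bash
python3 - <<'E'
from h import *
p,Ro,s=pose(); print(p,s['force'],s['width'])
go([.5845,-.256,.2285],tool(0.0,0))
E
```

```text
[ 0.5845 -0.2558  0.2338] [ 0.2295 -0.2383 -2.6475] 0.04143839880032055
shift [ 0.     -0.0006  0.0213] turn [ 0.0009 -0.0003  0.0004] | mm 5.315584077363077 deg 0.08981534094831399
```

Creeping down until it touches.

Emit:
jog_arm(
  series=[
    [0, 0, 0.003, 0, 0, 0],
    [0, 0, 0.006, 0, 0, 0],
    [0, 0, 0.009, 0, 0, 0],
    [0, 0, 0.012, 0, 0, 0],
    [0, 0, 0.014, 0, 0, 0],
    [0, 0, 0.016, 0, 0, 0],
    [0, 0, 0.018, 0, 0, 0],
    [0, 0, 0.02, 0, 0, 0],
    [0, 0, 0.02, 0, 0, 0],
    [0, 0, 0.02, 0, 0, 0],
  ],
)

```text
clock: 8.1
tcp_pos: [0.5846, -0.2559, 0.2289]
orientation: [0.001, -3.141, -0.002]
force: [-0.4, 0.5, -2.4]
width: 0.0414
```

Emit:
jog_arm(
  series=[
    [0, 0, 0.002, 0, 0, 0],
    [0, 0, 0.003, 0, 0, 0],
    [0, 0, 0.004, 0, 0, 0],
    [0, 0, 0.005, 0, 0, 0],
    [0, 0, 0.006, 0, 0, 0],
    [0, 0, 0.007, 0, 0, 0],
    [0, 0, 0.008, 0, 0, 0],
    [0, 0, 0.008, 0, 0, 0],
    [0, 0, 0.008, 0, 0, 0],
    [0, 0, 0.008, 0, 0, 0],
  ],
)

```text
clock: 8.93
tcp_pos: [0.5852, -0.2559, 0.229]
orientation: [-0.001, 3.14, 0.001]
force: [-3.0, 1.7, 9.1]
width: 0.0414
```

Contact at 0.229 m, as predicted. Letting go.

Emit:
jog_arm(
  series=[
    [0, 0, 0, 0, 0, 0],
    [0, 0, 0, 0, 0, 0],
    [0, 0, 0, 0, 0, 0],
    [0, 0, 0, 0, 0, 0],
    [0, 0, 0, 0, 0, 0],
    [0, 0, 0, 0, 0, 0],
    [0, 0, 0, 0, 0, 0],
    [0, 0, 0, 0, 0, 0],
    [0, 0, 0, 0, 0, 0],
    [0, 0, 0, 0, 0, 0],
  ],
  grip=-1,
)

```text
clock: 9.77
tcp_pos: [0.5852, -0.2559, 0.2289]
orientation: [-0.001, 3.14, 0.001]
force: [0.6, 0.1, -0.1]
width: 0.0913
```

```bash
python3 - <<'E'
from h import *
p,Ro,s=pose(); print(p,s['force'],s['width'])
E
```

```text
[ 0.5852 -0.2559  0.2289] [ 0.6437  0.067  -0.0846] 0.09126739949797348
```

Straight up, about 0.12 m.

Emit:
jog_arm(
  series=[
    [0, 0, -0.03, 0, 0, 0],
    [0, 0, -0.07, 0, 0, 0],
    [0, 0, -0.12, 0, 0, 0],
    [0, 0, -0.18, 0, 0, 0],
    [0, 0, -0.25, 0, 0, 0],
    [0, 0, -0.32, 0, 0, 0],
    [0, 0, -0.39, 0, 0, 0],
    [0, 0, -0.45, 0, 0, 0],
    [0, 0, -0.48, 0, 0, 0],
    [0, 0, -0.48, 0, 0, 0],
  ],
)

```text
clock: 10.6
tcp_pos: [0.5862, -0.2565, 0.3525]
orientation: [-0.001, 3.135, -0.002]
force: [-0.3, -0.0, 0.3]
width: 0.0915
```

```bash
python3 - <<'E'
from m import *
cap('wrist','w7');print(pose()[0])
stir('w7')
im,W=load('w7'); Z=W[...,2]
m=((Z>.236)&(Z<.25)).astype(np.uint8); m[212:]=0
n,l,st,c=cv2.connectedComponentsWithStats(m); i=1+st[1:,4].argmax(); P=W[l==i]; ct=max(cv2.findContours((l==i).astype(np.uint8),0,1)[0],key=len)[:,0]
print('cap',c[i],st[i],np.median(P,0),circ(W[ct[:,1],ct[:,0]][:,:2]))
E
```

```text
[ 0.5855 -0.2562  0.3506]
[124.1398  16.0844] [117   0  15  35 379] med [ 0.3706 -0.4539  0.0181]
[245.7374  51.9764] [237  42  18  21 297] med [ 0.4306 -0.2699  0.0656]
[  7.9848 149.9159] [   0   72   25  121 1582] med [ 0.5786 -0.6648  0.028 ]
[257.0075  91.0741] [ 219   79   81   25 1457] med [ 0.4822 -0.2588  0.0688]
[254.9441 150.789 ] [ 209  118   94   84 3379] med [ 0.5553 -0.2586  0.1052]
[ 84.7231 143.5214] [  65  126   41   36 1145] med [ 0.5561 -0.506   0.0802]
[509.9777 179.6313] [508 150   4  60 179] med [0.615  0.1492 0.056 ]
[486.4035 169.2573] [480 163  14  14 171] med [0.5988 0.1141 0.0497]
cap [256.3489 190.0085] [ 234  168   46   44 1522] [ 0.5834 -0.2559  0.241 ] (array([ 0.5841, -0.2556]), np.float64(0.020306625350518196))
```

View pics/w7.png

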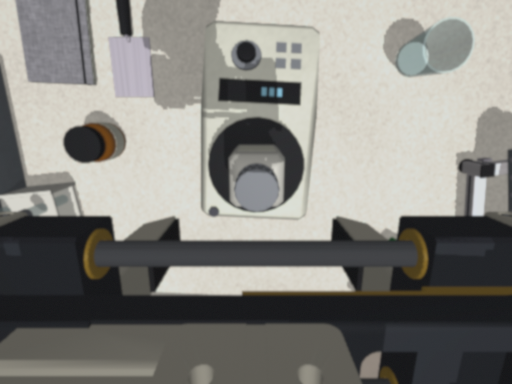

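```bash
python3 - <<'E'
from h import *
key=np.array([.4308,-.270,.0657]); Rt=tool(-.05,.337); n=-Rt.as_matrix()[:,2]; print(n)
go(key+n*.019+n*.10,Rt); go(key+n*.019+n*.04,Rt)
E
```

```text
[-0.3302  0.0165  0.9438]
shift [ 0.7792 -0.0466  0.6871] turn [ 0.0052 -0.2117  0.032 ] | mm 259.9811784319695 deg 19.275484484941437
shift [ 0.7009 -0.0505  0.914 ] turn [ 0.0052 -0.2117  0.032 ] | mm 288.226618333993 deg 19.275484484941437
```

Emit:
jog_arm(
  series=[
    [0.1, 0, 0, 0, -0.01, 0],
    [0.22, 0, 0.03, 0, -0.03, 0],
    [0.34, -0.01, 0.1, 0, -0.06, 0.01],
    [0.46, -0.02, 0.2, 0, -0.09, 0.015],
    [0.57, -0.03, 0.31, 0.005, -0.12, 0.02],
    [0.67, -0.04, 0.43, 0.005, -0.16, 0.03],
    [0.74, -0.047, 0.54, 0.005, -0.19, 0.032],
    [0.779, -0.047, 0.63, 0.005, -0.212, 0.032],
    [0.779, -0.047, 0.687, 0.005, -0.212, 0.032],
    [0.779, -0.047, 0.687, 0.005, -0.212, 0.032],
  ],
  grip=1,
)

```text
clock: 11.48
tcp_pos: [0.3875, -0.2662, 0.1741]
orientation: [0.075, 2.81, -0.005]
force: [-1.3, -0.6, -0.4]
width: 0.0296
```

```bash
python3 - <<'E'
from m import *
cap('wrist','w8');p,Ro,s=pose();print(p,Ro.as_rotvec(),s['joint_pos'],s['width'])
stir('w8')
key=np.array([.4308,-.270,.0657]); Rt=tool(-.05,.337); n=-Rt.as_matrix()[:,2]
go(key+n*.019+n*.01,Rt)
E
```

```text
[ 0.3897 -0.2671  0.1762] [ 0.0727  2.807  -0.0074] [ 0.7192  0.1236 -0.0329  2.274  -0.4069  0.5095  2.5395] 0.025672276835041315
[ 53.3014 101.8483] [  25   58   57   93 1991] med [ 0.3425 -0.4529  0.0181]
[252.313  193.7026] [240 180  26  28 575] med [ 0.4262 -0.2704  0.0649]
shift [-0.0107 -0.0042  0.3554] turn [ 0.0017 -0.0021 -0.0014] | mm 88.90369480040344 deg 0.2797004815504564
```

View pics/w8.png

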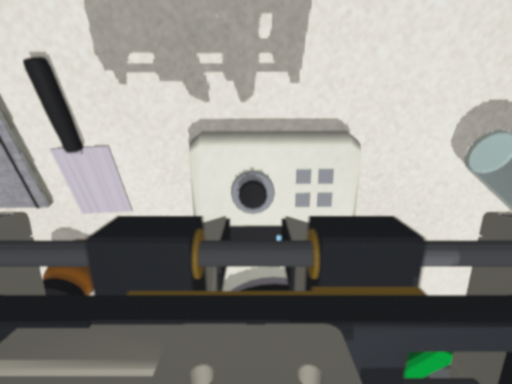

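```bash
python3 - <<'E'
from m import *
print(rayz('w8',np.array([[252.3,193.7]]),.0655),rayz('w7',np.array([[245.74,51.98]]),.0655),rayz('w6',np.array([[237.75,38.85]]),.0655))
im,W=load('w8'); print(W[194,244:262:3])
key=np.array([.430,-.270,.0657]); Rt=tool(-.05,.337)*R.from_rotvec([0,0,-.3]); n=-Rt.as_matrix()[:,2]
go(key+n*.019+n*.03,Rt)
go(key+n*.019+n*.06,Rt)
E
```

```text
[[ 0.4258 -0.2705  0.0655]] [[ 0.4306 -0.2702  0.0655]] [[ 0.4311 -0.2704  0.0655]]
[[ 0.4262 -0.2784  0.0648]
 [ 0.4268 -0.2756  0.0641]
 [ 0.4262 -0.2727  0.0652]
 [ 0.4264 -0.2698  0.0652]
 [ 0.4265 -0.267   0.0652]
 [ 0.4268 -0.2642  0.065 ]]
shift [-0.0074 -0.0042  0.2744] turn [ 0.0021 -0.0019 -0.1924] | mm 68.62854066677642 deg 17.318915373155345
shift [-0.007  -0.0038  0.1544] turn [ 0.0021 -0.0019 -0.1924] | mm 38.64738764967723 deg 17.318915373155345
```

Emit:
jog_arm(
  series=[
    [0, 0, 0, 0, 0, -0.03],
    [0, 0, 0.02, 0, 0, -0.06],
    [0, 0, 0.04, 0, 0, -0.1],
    [-0.003, 0, 0.07, 0, 0, -0.14],
    [-0.005, 0, 0.1, 0, 0, -0.17],
    [-0.007, 0, 0.13, 0, 0, -0.192],
    [-0.007, 0, 0.154, 0, 0, -0.192],
    [-0.007, 0, 0.154, 0, 0, -0.192],
    [-0.007, 0, 0.154, 0, 0, -0.192],
    [-0.007, 0, 0.154, 0, 0, -0.192],
  ],
)

```text
clock: 12.37
tcp_pos: [0.4044, -0.2677, 0.1408]
orientation: [-0.35, 2.789, -0.079]
force: [0.1, -0.2, 0.7]
width: 0.0001
```

```bash
python3 - <<'E'
from m import *
cap('wrist','w9');p,Ro,s=pose();print(p,s['joint_pos'],s['width'],s['joint_velocities'].max() if hasattr(s['joint_velocities'],'max') else max(s['joint_velocities']))
stir('w9')
E
```

```text
[ 0.4044 -0.2677  0.1409] [ 1.2343  0.2647 -0.6272  2.261  -0.0861  0.3881  2.5416] 0.00027460509864851463 0.0036336266927458867
[56.6026 39.9026] [  37    0   37   86 2207] med [ 0.3572 -0.4524  0.0178]
[254.2646 196.4003] [239 182  32  28 752] med [ 0.4248 -0.2713  0.0643]
```

View pics/w9.png

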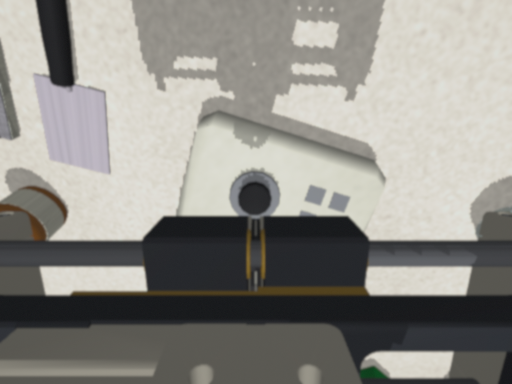

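Emit:
jog_arm(
  series=[
    [0, 0, 0, 0, 0, 0.04],
    [0, 0, 0, 0, 0, 0.08],
    [0, 0, 0, 0, 0, 0.13],
    [0, 0, 0, 0, 0, 0.18],
    [0, 0, 0, 0, 0, 0.23],
    [0, 0, 0, 0, 0, 0.28],
    [0, 0, 0, 0, 0, 0.33],
    [0, 0, 0, 0, 0, 0.38],
    [0, 0, 0, 0, 0, 0.4],
    [0, 0, 0, 0, 0, 0.4],
  ],
)

```text
clock: 13.25
tcp_pos: [0.4048, -0.2677, 0.1414]
orientation: [0.529, 2.76, 0.068]
force: [-0.3, -0.3, 0.0]
width: 0.0006
```

```bash
python3 - <<'E'
from m import *
cap('wrist','w10');p,Ro,s=pose();print(p,s['joint_pos'],s['width'])
for t in('w9','w10'):
    im,W=load(t); g=im.astype(int).max(-1)
    stir(t)
    m=(g<60).astype(np.uint8); m[214:]=0
    n,l,st,c=cv2.connectedComponentsWithStats(m)
    i=[k for k in range(1,n) if 200<st[k,4] and abs(c[k][0]-255)<25]
    for k in i: print(t,c[k],st[k],rayz(t,c[k][None],.0655), rayz(t,np.array([[st[k,0]+st[k,2]/2-.5,st[k,1]+st[k,3]/2-.5]]),.0655))
c=cv2.imread('pics/w10.png')[130:230,180:330]; cv2.imwrite('pics/w10c.png',cv2.resize(c,None,fx=5,fy=5,interpolation=cv2.INTER_CUBIC))
E
```

```text
[ 0.4047 -0.2677  0.1414] [ 1.0964  0.2411 -0.474   2.2647 -0.2061  0.3918  2.0236] 0.0006380651048610334
[56.6026 39.9026] [  37    0   37   86 2207] med [ 0.3572 -0.4524  0.0178]
[254.2646 196.4003] [239 182  32  28 752] med [ 0.4248 -0.2713  0.0643]
w9 [254.3095 197.5793] [239 182  31  32 782] [[ 0.4249 -0.2709  0.0655]] [[ 0.4249 -0.2712  0.0655]]
[ 27.3497 177.7173] [   0  135   66   75 1733] med [ 0.3525 -0.4511  0.0166]
[251.9753 196.7997] [236 182  32  28 729] med [ 0.4246 -0.269   0.0642]
w10 [252.1059 198.1647] [237 183  31  31 765] [[ 0.425  -0.2694  0.0655]] [[ 0.4248 -0.2695  0.0655]]
```

View pics/w10c.png

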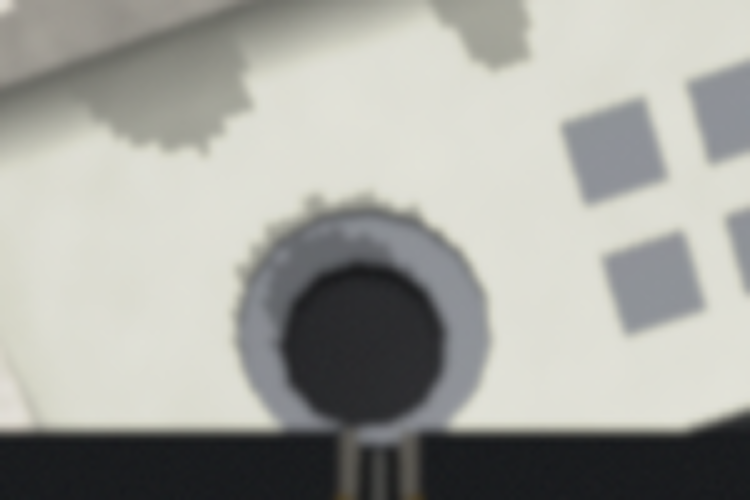

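```bash
python3 - <<'E'
from h import *
key=np.array([.426,-.2697,.065]); p,Ro,s=pose(); Rt=tool(-.05,.337); n=-Rt.as_matrix()[:,2]
z=Ro.as_matrix()[:,2]; print(n,z)
for h in(.01,0,-.007): go(key+n*.019+n*h,Ro)
E
```

```text
[-0.3302  0.0165  0.9438] [ 0.3277 -0.0149 -0.9446]
shift [ 0.0175 -0.0103  0.2005] turn [0. 0. 0.] | mm 50.38017425686631 deg 0.0
shift [ 0.0174 -0.0103  0.2405] turn [0. 0. 0.] | mm 60.33556153820888 deg 0.0
shift [ 0.0173 -0.0104  0.2685] turn [0. 0. 0.] | mm 67.31220250234077 deg 0.0
```

Emit:
jog_arm(
  series=[
    [0.017, -0.01, 0.03, 0, 0, 0],
    [0.017, -0.01, 0.06, 0, 0, 0],
    [0.017, -0.01, 0.09, 0, 0, 0],
    [0.017, -0.01, 0.12, 0, 0, 0],
    [0.017, -0.01, 0.15, 0, 0, 0],
    [0.017, -0.01, 0.17, 0, 0, 0],
    [0.017, -0.01, 0.185, 0, 0, 0],
    [0.017, -0.01, 0.2, 0, 0, 0],
    [0.017, -0.01, 0.2, 0, 0, 0],
    [0.017, -0.01, 0.2, 0, 0, 0],
  ],
)

```text
clock: 14.13
tcp_pos: [0.4165, -0.269, 0.0924]
orientation: [0.526, 2.761, 0.068]
force: [0.5, -0.4, -0.4]
width: 0.0007
```

```bash
python3 - <<'E'
from m import *
p,Ro,s=pose();print(p,s['joint_pos'],s['force'])
cap('wrist','w11');cap('side','s11');cap('scene','c11')
a=cv2.imread('pics/s11.png')[200:290,210:330];b=cv2.imread('pics/c11.png')[200:290,150:270];w=cv2.imread('pics/w11.png')[130:250,180:340]
f=lambda x:cv2.resize(x,(400,300),interpolation=cv2.INTER_CUBIC)
cv2.imwrite('pics/c11c.png',np.vstack([np.hstack([f(a),f(b)]),np.hstack([f(w),f(w)*0])]))
E
```

```text
[ 0.4165 -0.269   0.0924] [ 1.0254  0.3619 -0.4249  2.2703 -0.1543  0.2643  1.9834] [ 0.5462 -0.4362 -0.4337]
```

View pics/c11c.png

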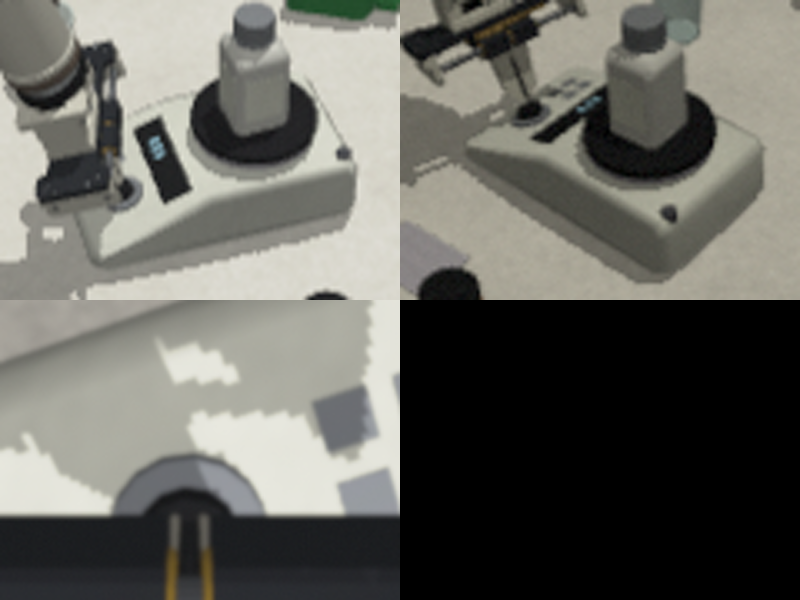

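Both room views show the bottle upright on the plate and the closed fingertips right over the key, at about (247,257) in side. Pressing along the tool axis.

Emit:
jog_arm(
  series=[
    [0, 0, 0.012, 0, 0, 0],
    [0, 0, 0.024, 0, 0, 0],
    [0, 0, 0.034, 0, 0, 0],
    [0, 0, 0.042, 0, 0, 0],
    [0, 0, 0.048, 0, 0, 0],
    [0, 0, 0.054, 0, 0, 0],
    [0, 0, 0.06, 0, 0, 0],
    [0, 0, 0.064, 0, 0, 0],
    [0, 0, 0.064, 0, 0, 0],
    [0, 0, 0.064, 0, 0, 0],
  ],
)

```text
clock: 15.12
tcp_pos: [0.4218, -0.2696, 0.0778]
orientation: [0.526, 2.76, 0.067]
force: [-1.7, 0.5, 4.0]
width: 0.0004
```

```bash
python3 - <<'E'
from m import *
p,Ro,s=pose();print(p,s['joint_pos'],s['force'],Ro.inv().apply(s['force']))
key=np.array([.426,-.2697,.065]);n=-tool(-.05,.337).as_matrix()[:,2]
print('tip rel key top',(p+.019*Ro.as_matrix()[:,2]-key)@n)
E
```

```text
[ 0.4218 -0.2696  0.0778] [ 0.9976  0.3992 -0.404   2.267  -0.1437  0.2276  1.9735] [-1.7247  0.4989  4.0359] [ 0.4418  0.2901 -4.3856]
tip rel key top -0.005582860810637368
```

Emit:
jog_arm(
  series=[
    [0, 0, 0.004, 0, 0, 0],
    [0, 0, 0.007, 0, 0, 0],
    [0, 0, 0.01, 0, 0, 0],
    [0, 0, 0.013, 0, 0, 0],
    [0, 0, 0.013, 0, 0, 0],
    [0, 0, 0.013, 0, 0, 0],
    [0, 0, 0.013, 0, 0, 0],
    [0, 0, 0.013, 0, 0, 0],
    [0, 0, 0.013, 0, 0, 0],
    [0, 0, 0.013, 0, 0, 0],
  ],
)

```text
clock: 15.95
tcp_pos: [0.4223, -0.2697, 0.0765]
orientation: [0.525, 2.76, 0.065]
force: [-17.3, 7.0, 38.3]
width: 0.0003
```

```bash
python3 - <<'E'
from m import *
p,Ro,s=pose();print(p,s['joint_pos'],s['force'],Ro.inv().apply(s['force']))
key=np.array([.426,-.2697,.065]);n=-tool(-.05,.337).as_matrix()[:,2]
print('tip rel key top',(p+.019*Ro.as_matrix()[:,2]-key)@n)
E
```

```text
[ 0.4223 -0.2697  0.0765] [ 0.9926  0.4018 -0.3999  2.2669 -0.1426  0.2239  1.9724] [-17.2852   6.9746  38.2811] [  5.8126   4.4721 -41.9413]
tip rel key top -0.0069209940707784185
```

The force rose sharply from 4.4 to 42 N, so the key is at its end stop, fully in. Backing off along the axis.

Emit:
jog_arm(
  series=[
    [0, 0, -0.02, 0, 0, 0],
    [0, 0, -0.05, 0, 0, 0],
    [0, 0, -0.1, 0, 0, 0],
    [0, 0, -0.17, 0, 0, 0],
    [0, 0, -0.25, 0, 0, 0],
    [0, 0, -0.34, 0, 0, 0],
    [0, 0, -0.42, 0, 0, 0],
    [0, 0, -0.48, 0, 0, 0],
    [0, 0, -0.5, 0, 0, 0],
    [0, 0, -0.5, 0, 0, 0],
  ],
)

```text
clock: 16.78
tcp_pos: [0.3815, -0.2686, 0.1957]
orientation: [0.526, 2.758, 0.062]
force: [-0.4, 0.0, 0.3]
width: 0.0005
```

```bash
python3 - <<'E'
from m import *
p,Ro,s=pose();print(p,s['joint_pos'],s['force'])
cap('wrist','w12');cap('side','s12');cap('scene','c12')
im,W=load('w12');stir('w12')
a=cv2.imread('pics/s12.png')[120:290,200:340];b=cv2.imread('pics/c12.png')[130:290,150:360]
f=lambda x:cv2.resize(x,(400,400),interpolation=cv2.INTER_CUBIC)
cv2.imwrite('pics/c12c.png',np.hstack([f(a),f(b)]))
E
```

```text
[ 0.3815 -0.2686  0.1957] [ 1.1931  0.0983 -0.5105  2.2569 -0.2895  0.5442  2.1145] [-0.411   0.0375  0.2522]
[ 66.9909 162.3614] [  34  129   68   71 1436] med [ 0.343  -0.4523  0.0176]
[256.158 185.008] [244 172  25  26 500] med [ 0.4256 -0.2697  0.0646]
[320.418  203.4877] [284 193  58  17 488] med [ 0.4747 -0.2103  0.066 ]
```

View pics/c12c.png

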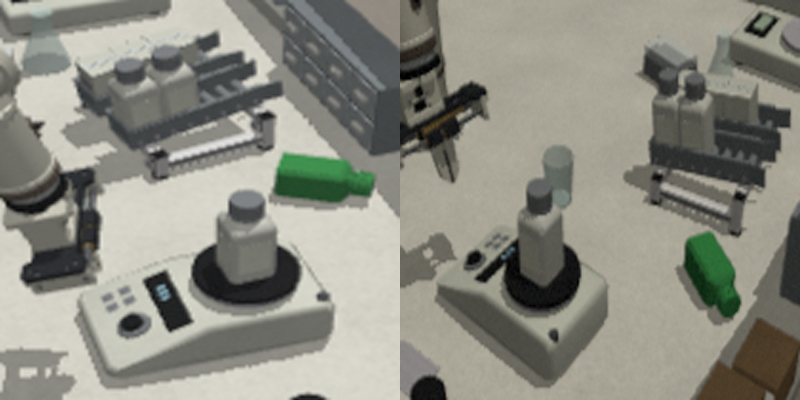

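View pics/w12.png

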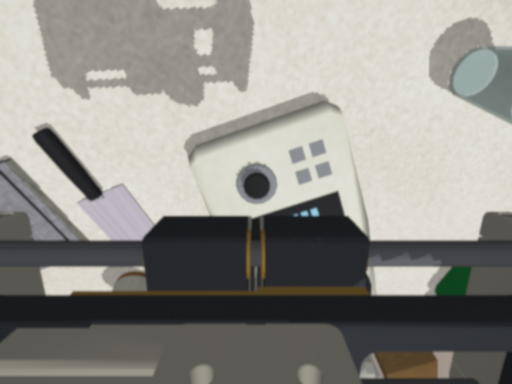

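```bash
python3 - <<'E'
from m import *
def capxy(tag,x0,x1,y0,y1,zlo,zhi):
    im,W=load(tag); g=im.astype(int).max(-1)
    m=(W[...,0]>x0)&(W[...,0]<x1)&(W[...,1]>y0)&(W[...,1]<y1)&(W[...,2]>zlo)&(W[...,2]<zhi)&(g<125)
    n,l,st,c=cv2.connectedComponentsWithStats(m.astype(np.uint8),connectivity=4)
    return [(c[i].round(1).tolist(),int(st[i,4])) for i in range(1,n) if st[i,4]>25]
for t in('scene0','c12','side0','s12'): print('rack',t,capxy(t,.5,.8,.1,.25,.17,.25))
for t in('c11','c12','s11','s12'): print('plate',t,capxy(t,.53,.64,-.31,-.2,.2,.26))
a,b=[np.load(f'pics/{t}.npz')['im'].astype(int) for t in('scene0','c12')]
d=(np.abs(a-b).max(-1)>60).astype(np.uint8); n,l,st,c=cv2.connectedComponentsWithStats(d)
print([(c[i].round(),st[i,4]) for i in range(1,n) if st[i,4]>15])
E
```

```text
rack scene0 [([290.1, 162.6], 118), ([303.5, 165.3], 136), ([318.0, 169.0], 175)]
rack c12 [([290.1, 162.4], 116), ([303.5, 165.2], 129)]
rack side0 [([264.1, 144.0], 177), ([245.3, 151.7], 77)]
rack s12 [([258.0, 146.3], 76), ([245.2, 151.6], 74)]
plate c11 [([221.9, 209.2], 202)]
plate c12 [([221.9, 209.2], 200)]
plate s11 [([285.5, 210.3], 93)]
plate s12 [([285.5, 210.3], 94)]
[(array([135.,   3.]), np.int32(30)), (array([204.,   2.]), np.int32(30)), (array([242.,  16.]), np.int32(236)), (array([125.,  28.]), np.int32(730)), (array([186.,  30.]), np.int32(133)), (array([291.,  26.]), np.int32(63)), (array([282.,  51.]), np.int32(450)), (array([191.,  37.]), np.int32(21)), (array([130.,  49.]), np.int32(47)), (array([132.,  77.]), np.int32(852)), (array([280.,  72.]), np.int32(85)), (array([159.,  95.]), np.int32(20)), (array([152.,  98.]), np.int32(21)), (array([166., 113.]), np.int32(39)), (array([143., 114.]), np.int32(38)), (array([151., 120.]), np.int32(136)), (array([136., 128.]), np.int32(19)), (array([269., 144.]), np.int32(34)), (array([223., 152.]), np.int32(523)), (array([158., 159.]), np.int32(91)), (array([319., 165.]), np.int32(46)), (array([169., 179.]), np.int32(594)), (array([160., 172.]), np.int32(17)), (array([323., 173.]), np.int32(25)), (array([ 98., 179.]), np.int32(55)), (array([106., 185.]), np.int32(211)), (array([174., 194.]), np.int32(103)), (array([109., 203.]), np.int32(19)), (array([219., 214.]), np.int32(157)), (array([133., 231.]), np.int32(734)), (array([231., 221.]), np.int32(51)), (array([224., 233.]), np.int32(303)), (array([164., 238.]), np.int32(23))]
```

```bash
python3 -c "
from h import *
print(r.finish_job(), r.sense()['clock'])"
```

```text
the job is handed in; nothing more can be done
the job is handed in; nothing more can be done
```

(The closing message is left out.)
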